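# Tip the pose timer onto the drawing board and wind it

### The job

The clockwork pose timer has run down: without lifting it off the table, slide it up squarely against the front edge of the sloping drawing board, then push steadily, high on its back, so that it tips over that edge and lies dial-down on the slope with its key facing up. Then wind the key clockwise, grip by grip, until it is fully wound against its stop, let go, and leave the other things on the table where they are.

Things in the scene. Friction and masses are not known exactly. Their poses are not given: they have to be found in the camera images.
- timer: Loose wooden box 100 mm deep (own x), 140 wide (own y), 150 high (own z), 0.65 to 0.95 kg, too wide to grip. Origin: centre of its underside. Own +x: out of its dial face (towards the board); the back (-x) carries the key. Starts upright, 20 to 50 mm short of the board, up to 0.2 rad askew. Friction on table 0.5 to 0.7: slides if pushed below 65 mm, tips if pushed near its top.
- timer_toe (a point): Middle of the bottom edge of the timer's dial face (50 mm ahead of the timer's origin); axes as the timer's.
- key_grip (a point): Grip point on the key's axis, amid its wings, 32 mm out from the timer's back, 62 mm above its underside. Flat steel butterfly key on a 10 mm thick stem; wings one plate 9 mm thick (own y), 56 mm across (own z), from 14 to 44 mm out from the back. Own +x: along the axis into the timer; wings stand along the timer's z at joint 0.
- key (a joint): Angle wound, rad: from 0 (run down) to 3.2, the hard stop, fully wound. Starts between 0 and 0.6. Grows clockwise seen looking at the timer's back (right-handed about own +x of key_grip). Sprung and stiff: takes 0.06 to 0.09 N m, rising as it winds; internal drag holds it where it is left.
- board: Fixed sloping plywood board, 320 mm wide (own y). Origin: on the table at the foot of its front edge, mid-width. That edge is an upright lip 14 mm high facing the robot (own -x); from the lip's top the board rises along own +x at 30 degrees to the table, 240 mm long. When the timer lies on it the key's axis leans 30 degrees from vertical, towards the robot.
- bottle: Bystander: closed white bottle, 48 mm across, 120 mm high, beside the board. Origin: centre of its underside.
- brush_jar: Bystander: glass jar 72 mm across, 80 mm high, with brushes reaching 175 mm high, beside the board. Origin: centre of its underside.
Not all that is in view belongs to the job. Leave any red or yellow look-alike of the timer alone.

How it is judged (in metres and radians):
On the way, in this order (a step that is already met when the one before it is completed fails the run):
1. the timer's base stands against the board's front edge (dial-face bottom edge within 8 mm of it, square within 0.12 rad, leaning less than 0.35 rad) (x of timer_toe in the frame of board above -0.008 m and angle between the y axis of timer and the y axis of board, either way round below 0.12 rad and angle between timer's own z axis and vertical below 0.35 rad), for 0.05 s.
2. the timer is being tipped steadily over the edge: for 0.2 s it leans between 0.1 and 0.9 rad with its base still at the edge (angle between timer's own z axis and vertical between 0.1 and 0.9 rad and x of timer_toe in the frame of board above -0.045 m), for 0.2 s.
3. the timer lies dial-down on the slope, still (angle between timer's own z axis and vertical between 0.95 and 1.15 rad and angle between timer's own x axis and vertical above 2.45 rad and angular speed of timer below 0.3 rad/s), for 0.2 s.
At the end, for the whole second after the job is handed in: The key is within 0.2 rad of its stop (3.2 rad); the timer is at rest, lying dial-down on the sloping board (leaning 0.95 to 1.15 rad, square to the board within 0.25 rad), its lower edge between 50 mm before and 30 mm past the board's front edge and within 90 mm of its middle; released (value of joint key above 3 rad and angle between timer's own z axis and vertical between 0.95 and 1.15 rad and angle between timer's own x axis and vertical above 2.45 rad and angle between the y axis of timer and the y axis of board, either way round below 0.25 rad and x of timer_toe in the frame of board between -0.05 and 0.03 m and y of timer_toe in the frame of board between -0.09 and 0.09 m and linear speed of timer below 0.02 m/s and contact force between timer and board above 0.5 N); the robot touches nothing.
It fails at once if the timer was lifted off the table (its dial-face bottom edge more than 40 mm up) (height (world z) of timer_toe above 0.04 m).
It fails at once if the timer was thrown or batted over (angular speed of timer above 7 rad/s).
It fails at once if a bystander was moved more than 20 mm (distance of any of bottle, brush_jar from where it was at the start of the episode above 0.02 m).
It also fails if it takes over 72 s, if anything falls off the work surface, if the arm or the gripper's body presses on something with over 40 N, if the wrist force passes 120 N, or if a joint passes its speed limit or range.

### The arm

A 6-joint arm with a two-finger parallel gripper is mounted at the origin on the work surface. World frame = base frame: x ahead of the robot, y to its left, z up, the work surface at z = 0. Lengths are in m, angles in degrees, forces in N, time in s.
With the tool pointing down it reaches from about 0.3 to 0.75 m from the base axis. Payload 8.5 kg.
Tool frame: the origin (TCP) lies midway between the tips of the shut fingers; the grasp point (between the pads) lies 19 mm behind it; z points along the fingers, y is the line along which they close (so a half turn about z gives the same grasp; the last joint's range is limited). The gripper opens to 85 mm and grips with 20 to 120 N. Pads are 22 mm wide; open, the fingers measure 114 mm over their backs; the gripper's body (76 mm by 85 mm) begins 54 mm behind the grasp point. The pads swing forward as they close: fully open they stand 13 mm farther back than shut.
Start: joints at [-78.684, 21.807, 74.336, -0, 83.858, -12.336], TCP at [0.221, -0.504, 0.196] pointing down, gripper open.
Joint ranges: [-178.18, 178.18], [-50.72, 133.34], [12.68, 142.11], [-81.47, 261.47], [9.98, 163.14], [-165.26, 165.26]. Speed limits (degrees/s): [136.94, 136.94, 180, 180, 180, 180].

### API

Orientations are given as a 3x3 rotation matrix whose columns are the frame's x, y, z axes.
In Python, from rig import env, get_image, close_job gives the robot as it stands.
- The arm moves only by the tool step_arm, never from a script. Its argument "targets" is a list of rows, each a list of 2 entries, a list of its own where there are three numbers: the shift along the tool's x, y, z as a fraction of full scale, then the turn, a rotation vector about the tool's x, y, z as a fraction of full scale. In form: [[[x, y, z], [wx, wy, wz]], ...]. A call has 1 to 10 rows; each row is the pose to reach, as a shift and turn from the pose commanded when the call began, along the tool's axes at that moment; what a row does not reach only later rows make up. Full scale, the value 1, is 0.3 m for a shift and 45 degrees for a turn. A row lasts 1/12 s, in which the tool goes at most 41.7 mm and 7.16 degrees, less where a joint would pass 70% of its speed; a pose out of reach is approached as far as the arm can. A call with a number of a shift or a turn outside -1 to 1 is refused whole. A call with a gripper value outside its range is refused whole. "jaw" is the finger opening in mm, from 0 to 85.4, set as the call begins (left out, the last holds). The fingers move at their own pace and stop on an object; "grip_force" is the grip in N (left out, the last holds). Time passes only in rows, so rows that repeat a pose let the fingers close. It gives the time, the measured TCP pose, the force, the opening and the grip force at its end, in the units of the state.
- env.observe(): the state, without advancing time (a new reading comes with each control period).
- get_image(name): name is "side" or "top"; returns a dict with "img" (480x640x3 uint8, red, green, blue), "z_map" (480x640 float32, m along the optical axis (not along the pixel's ray), 0 where there is no reading), "intrinsics" (3x3 intrinsics, pixels), "D" ([k1, k2, p1, p2, k3] as OpenCV has them; the pictures are not rectified), "rvec" (rotation vector, rad) and "tvec" (3), from world to camera coordinates, as OpenCV has them. Camera axes: x right, y down, z forward; pixel columns grow to the right and rows downward; lengths in m; the calibration is good to about 2 mm. A picture is of the moment at which its call begins.
- close_job(): hands the job in; it is judged then, once.
The state is a dict: "time_s": time; "q": joint angles; "qvel": joint speeds; "joint_efforts": joint torques, N m; "position": TCP position; "tool_rot": TCP orientation; "ft_force": force on the tool from outside, world axes, zero at the start; "wrist_torque": the same for the moment, N m; "grip_width": finger opening in m; "gripper_force": force on a finger pad.
Only numpy, scipy, OpenCV 4.12 (cv2) and the standard library are available. Lean on these libraries where they do the work, as an engineer would, in place of code of your own. Each camera call takes 0.05 s, during which the arm holds its last target. There are 200 camera calls.

## Working session

There is one attempt and no reset: what is moved stays moved. The work goes in short steps, Python scripts to look and compute and a tool call to move; the robot and the scene stay as the last step left them, time stands still between calls to the robot, and variables do not carry over. Pictures are saved under pics/ and viewed, at most 10 in all, crops included, and the job is handed in when it is done.

Besides the shell and the picture viewer there is one more tool, called after "Call:" in YAML: its name, and indented under it one key for each argument. step_arm: Moves the arm, as the interface text tells. Its arguments: {"type":"object","properties":{"targets":{"type":"array","items":{"type":"array"}},"jaw":{"type":"number"},"grip_force":{"type":"number"}},"required":["targets"]}

```bash
ls; mkdir -p pics; cat > h.py <<'E'
import numpy as np, cv2
from rig import env,get_image,close_job
def grab(n):
    d=get_image(n); np.savez(f'/tmp/{n}.npz',**{k:np.asarray(v) for k,v in d.items()}); return d
def load(n): return dict(np.load(f'/tmp/{n}.npz'))
def cloud(d):
    K,D=np.array(d['intrinsics'],float),np.array(d['D'],float); R=cv2.Rodrigues(np.array(d['rvec'],float))[0]; t=np.array(d['tvec'],float).ravel()
    v,u=np.mgrid[:480,:640]; p=cv2.undistortPoints(np.stack([u.ravel(),v.ravel()],1).astype(float)[:,None],K,D)[:,0]
    z=d['z_map'].ravel()[:,None]; c=np.hstack([p*z,z]); w=(c-t)@R; w[z[:,0]==0]=np.nan
    return w.reshape(480,640,3)
def save(d,n,crop=None,s=1):
    im=d['img'][:,:,::-1]
    if crop: a,b,c,e=crop; im=im[b:e,a:c]
    cv2.imwrite(f'pics/{n}.png',cv2.resize(im,None,fx=s,fy=s))
E
python3 - <<'E'
from h import *
a=grab('top');b=grab('side');save(a,'top0');save(b,'side0')
for d in(a,b):
    R=cv2.Rodrigues(np.array(d['rvec']))[0];print(-R.T@np.array(d['tvec']).ravel(),R[2])
print(env.observe())
E
```

```text
pics
[0.52009873 0.04554208 1.03229148] [ 0.11054919 -0.00828166 -0.99383615]
[0.84906946 0.23941714 1.02625841] [-0.18899551 -0.21468647 -0.95822253]
{'time_s': 0.1, 'q': array([-7.86847728e+01,  2.18383473e+01,  7.43784834e+01, -1.30198531e-03,
        8.38596745e+01, -1.23352103e+01]), 'qvel': array([ 0.0184092 ,  0.00241099, -0.11657874, -0.03953542,  0.00981499,
        0.04758971]), 'joint_efforts': array([ 5.04367403e-03, -4.49220085e+01, -2.31657529e+01, -1.09415453e-04,
        3.66282533e-03,  9.55194537e-06]), 'position': array([ 0.22057003, -0.50349611,  0.1949735 ]), 'tool_rot': array([[ 9.16009004e-01,  4.01157605e-01, -2.84142574e-04],
       [ 4.01157620e-01, -9.16008112e-01,  1.30487868e-03],
       [ 2.63185105e-04, -1.30926658e-03, -9.99999108e-01]]), 'ft_force': array([-0.93926429,  0.21649003,  0.42261763]), 'wrist_torque': array([-1.98992548e-02, -9.56851939e-05, -1.83204836e-02]), 'gripper_force': 0.0, 'grip_width': 0.08563832105443561}
```

View pics/top0.png

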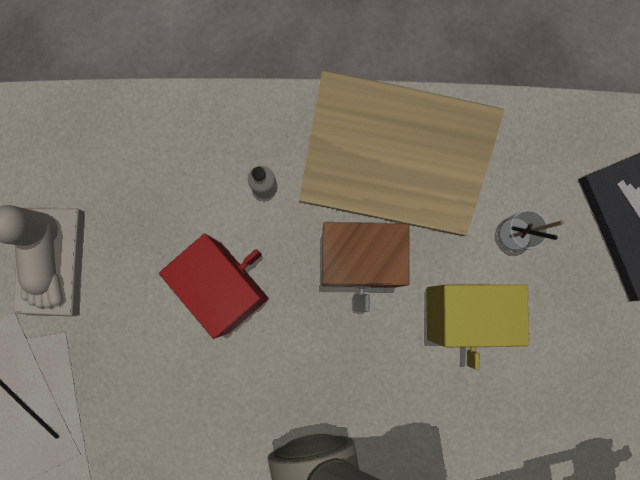

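View pics/side0.png

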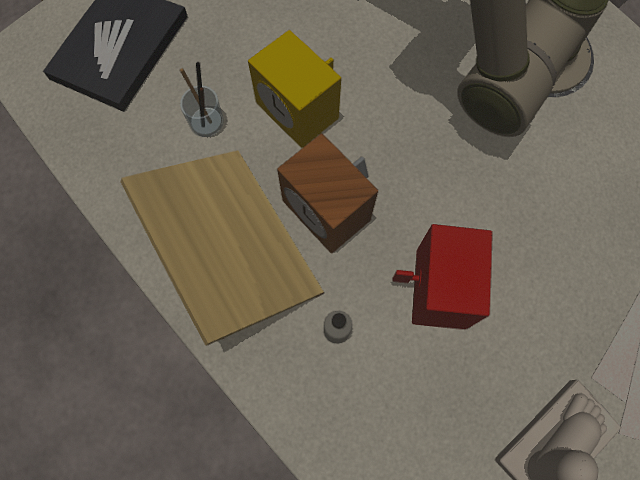

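The top view shows the wooden timer at (366,254) with its key at (361,300), just short of the board, whose front edge runs (300,202)–(466,235). There are three box candidates: red (213,287), yellow (477,315) and wood (366,254). The wooden one fits: it's wood, its dial faces the board and its key is towards the robot. The bottle is at (262,182) and the jar at (518,232).

```bash
cat >> h.py <<'E'
def rect(P):
    r=cv2.minAreaRect((P[:,:2]*1000).astype(np.float32)); return np.array(r[0]),r[1],r[2],cv2.boxPoints(r)
E
python3 - <<'E'
from h import *
for n in('top','side'):
    d=load(n);W=cloud(d);hsv=cv2.cvtColor(d['img'],cv2.COLOR_RGB2HSV)
    print(n)
    z=W[...,2]; ok=np.isfinite(z)
    top=ok&(abs(z-.15)<.006)
    nl,lab,st,ce=cv2.connectedComponentsWithStats(top.astype(np.uint8))
    for i in range(1,nl):
        if st[i,4]>800:
            m=lab==i; print('box',ce[i].round(),np.median(hsv[m],0),rect(W[m]),np.median(z[m]))
    # board: colour mask
    m=ok&(hsv[...,0]>12)&(hsv[...,0]<25)&(hsv[...,1]>70)&(z>.01)&(z<.145)
    m=cv2.morphologyEx(m.astype(np.uint8),cv2.MORPH_OPEN,np.ones((5,5)))
    nl,lab,st,ce=cv2.connectedComponentsWithStats(m)
    i=1+np.argmax(st[1:,4]);m=lab==i;P=W[m]
    print('board',ce[i],rect(P),P[:,2].min(),P[:,2].max()); A=np.c_[P[:,:2],np.ones(len(P))];s=np.linalg.lstsq(A,P[:,2],rcond=None)[0];print(s,np.hypot(*s[:2]),np.degrees(np.arctan2(s[1],s[0])))
d=load('top');W=cloud(d)
for nm,(a,b,c,e) in dict(key=(340,286,385,320),bottle=(240,160,285,205),jar=(490,200,570,260),ykey=(450,345,490,375)).items():
    P=W[b:e,a:c].reshape(-1,3);P=P[np.isfinite(P[:,2])&(P[:,2]>.02)&(P[:,2]<.2)];print(nm,len(P),P.min(0),P.max(0),np.median(P,0))
save(d,'crop0',(300,200,430,330),4)
E
```

```text
top
box [366. 253.] [ 12. 131. 107.] (array([596.85614014, -28.6092453 ]), (140.4698028564453, 100.46121978759766), 89.77606201171875, array([[546.3514  , -98.64729 ],
       [646.8118  , -99.03993 ],
       [647.3609  ,  41.428802],
       [546.90045 ,  41.82144 ]], dtype=float32)) 0.1509116159803104
box [209. 286.] [  1. 172. 129.] (array([540.72418213, 221.18429565]), (141.42453002929688, 101.26331329345703), 42.39652633666992, array([[454.36465, 210.89731],
       [522.6422 , 136.11472],
       [627.08374, 231.47128],
       [558.80615, 306.25388]], dtype=float32)) 0.15074517415819622
box [485. 316.] [ 26. 146. 144.] (array([ 498.92724609, -224.17712402]), (100.48265838623047, 142.67396545410156), 1.0294002294540405, array([[ 447.4124 , -153.75426],
       [ 449.97565, -296.4052 ],
       [ 550.4421 , -294.59998],
       [ 547.87885, -151.94904]], dtype=float32)) 0.1508890466174742
board [397.75288999 152.39295312] (array([778.71789551, -90.70875549]), (319.93975830078125, 212.62742614746094), 79.22028350830078, array([[ 644.36053 , -227.9715  ],
       [ 853.2358  , -267.73996 ]
[... 1285 characters left out ...]
14, -268.13464],
       [ 914.036  ,   48.88034],
       [ 703.8584 ,   89.38162]], dtype=float32)) 0.01060559424146067 0.13846945124892085
[ 0.56233621 -0.10864441 -0.37114604] 0.5727352129802377 -10.934924655139918
key 357 [ 0.50266664 -0.06773862  0.02023947] [ 0.5469216  -0.00546775  0.09315863] [ 0.5217459  -0.02865314  0.07118438]
bottle 693 [0.70827719 0.12785252 0.02007978] [0.75449927 0.17458208 0.12455125] [0.72347023 0.14702282 0.083489  ]
jar 1399 [ 0.61477967 -0.3590369   0.02004212] [ 0.68566615 -0.28779619  0.17660597] [ 0.6473621  -0.32509377  0.06827142]
ykey 344 [ 0.40614492 -0.22972931  0.03663322] [ 0.45213671 -0.16392069  0.15383997] [ 0.42885454 -0.22050718  0.08950328]
```

View pics/crop0.png

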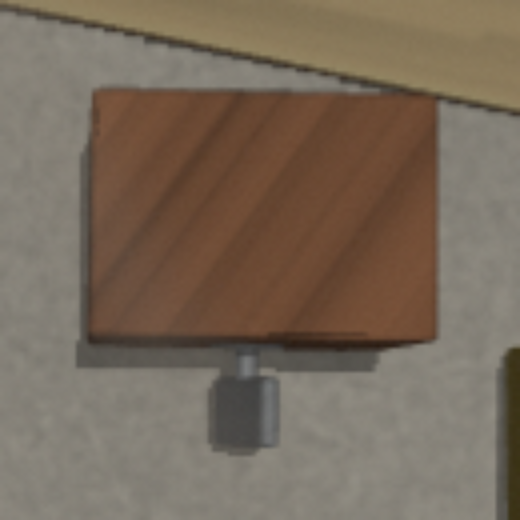

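The crop confirms it: a brown wooden box with a steel key on the robot side. The timer is about 36 mm from the board edge and 10° askew.

```bash
cat >> h.py <<'E'
from scipy.spatial.transform import Rotation as Ro
BYAW=-10.85
def f_(yaw=BYAW): a=np.radians(yaw); return np.array([np.cos(a),np.sin(a),0])
def tool(down,yaw=BYAW,spin=0):   # tool z 'down' deg below horizontal along yaw; tool y horizontal
    f=f_(yaw); u=np.array([0,0,1.]); b=np.radians(down); z=np.cos(b)*f-np.sin(b)*u; x=np.sin(b)*f+np.cos(b)*u
    return np.c_[x,np.cross(z,x),z]@Ro.from_euler('z',spin,degrees=True).as_matrix()
def plan(p,R):
    s=env.observe(); R0=np.array(s['tool_rot']); 
    sh=R0.T@(np.array(p)-s['position'])/.3; w=Ro.from_matrix(R0.T@R).as_rotvec(degrees=True)/45
    print('shift',sh.round(3).tolist(),'turn',w.round(3).tolist(),'rows>=',int(max(np.linalg.norm(sh)*.3/.0417,np.linalg.norm(w)*45/7.16)+1))
def st():
    s=env.observe(); print(round(s['time_s'],2),s['position'].round(4),'q',s['q'].round(0),'F',s['ft_force'].round(1),'grip',round(s['grip_width'],4),s['gripper_force']); return s
E
python3 - <<'E'
from h import *
plan([.40,-.0,.28],tool(60)); plan([.33,-.25,.28],tool(75,5))
E
```

```text
shift [1.221, -1.298, -0.281] turn [-0.202, 0.646, 0.748] rows>= 13
shift [0.673, -0.628, -0.282] turn [-0.056, 0.33, 0.412] rows>= 7
```

Call:
step_arm:
  targets:
    - [[0.67,-0.63,-0.28],[-0.06,0.33,0.41]]
    - [[0.67,-0.63,-0.28],[-0.06,0.33,0.41]]
    - [[0.67,-0.63,-0.28],[-0.06,0.33,0.41]]
    - [[0.67,-0.63,-0.28],[-0.06,0.33,0.41]]
    - [[0.67,-0.63,-0.28],[-0.06,0.33,0.41]]
    - [[0.67,-0.63,-0.28],[-0.06,0.33,0.41]]
    - [[0.67,-0.63,-0.28],[-0.06,0.33,0.41]]
    - [[0.67,-0.63,-0.28],[-0.06,0.33,0.41]]
    - [[0.67,-0.63,-0.28],[-0.06,0.33,0.41]]
  jaw: 70

```text
time_s: 0.85
position: [0.3294, -0.2487, 0.2801]
tool_rot: [[0.961, 0.091, 0.259], [0.09, -0.996, 0.018], [0.26, 0.006, -0.966]]
ft_force: [-0.8, -0.3, -0.1]
grip_width: 0.0703
gripper_force: 0.0
```

```bash
python3 - <<'E'
from h import *
st();plan([.43,-.005,.26],tool(45)); plan([.43,-.005,.2],tool(35))
E
```

```text
0.85 [ 0.3294 -0.2487  0.2801] q [-64.  -1.  91.  14.  84.  20.] F [-0.8 -0.3 -0.1] grip 0.0703 0.0
shift [0.378, -0.779, 0.166] turn [-0.174, 0.66, 0.317] rows>= 7
shift [0.326, -0.78, 0.359] turn [-0.203, 0.881, 0.303] rows>= 7
```

Call:
step_arm:
  targets:
    - [[0.378,-0.779,0.166],[-0.174,0.66,0.317]]
    - [[0.378,-0.779,0.166],[-0.174,0.66,0.317]]
    - [[0.378,-0.779,0.166],[-0.174,0.66,0.317]]
    - [[0.378,-0.779,0.166],[-0.174,0.66,0.317]]
    - [[0.378,-0.779,0.166],[-0.174,0.66,0.317]]
    - [[0.378,-0.779,0.166],[-0.174,0.66,0.317]]
    - [[0.378,-0.779,0.166],[-0.174,0.66,0.317]]
    - [[0.378,-0.779,0.166],[-0.174,0.66,0.317]]
    - [[0.378,-0.779,0.166],[-0.174,0.66,0.317]]

```text
time_s: 1.6
position: [0.4306, -0.0041, 0.2587]
tool_rot: [[0.696, -0.187, 0.693], [-0.134, -0.982, -0.131], [0.705, -0.002, -0.709]]
ft_force: [0.4, 0.4, -0.0]
grip_width: 0.0697
gripper_force: 0.0
```

```bash
python3 - <<'E'
from h import *
st();plan([.46,-.011,.04],tool(40));plan([.46,-.011,.04],tool(45))
E
```

```text
1.6 [ 0.4306 -0.0041  0.2587] q [-22. -12. 117.  15.  32.  69.] F [ 0.4  0.4 -0. ] grip 0.0697 0.0
shift [-0.443, 0.005, 0.588] turn [-0.002, 0.115, -0.001] rows>= 6
shift [-0.443, 0.005, 0.588] turn [-0.003, 0.003, -0.0] rows>= 6
```

Call:
step_arm:
  targets:
    - [[-0.443,0.005,0.588],[0,0.11,0]]
    - [[-0.443,0.005,0.588],[0,0.11,0]]
    - [[-0.443,0.005,0.588],[0,0.11,0]]
    - [[-0.443,0.005,0.588],[0,0.11,0]]
    - [[-0.443,0.005,0.588],[0,0.11,0]]
    - [[-0.443,0.005,0.588],[0,0.11,0]]
    - [[-0.443,0.005,0.588],[0,0.11,0]]
    - [[-0.443,0.005,0.588],[0,0.11,0]]
    - [[-0.443,0.005,0.588],[0,0.11,0]]

```text
time_s: 2.35
position: [0.4667, 0.0119, 0.1772]
tool_rot: [[0.596, -0.144, 0.79], [-0.12, -0.989, -0.089], [0.794, -0.041, -0.607]]
ft_force: [-0.2, -0.5, -0.4]
grip_width: 0.0701
gripper_force: 0.0
```

```bash
python3 - <<'E'
from h import *
st();plan([.46,-.011,.04],tool(40));g=np.array([.46,-.011,.042])
plan(g+.08*f_(),tool(40))
d=grab('top');save(d,'t1',(280,200,440,320),4)
E
```

```text
2.35 [0.4667 0.0119 0.1772] q [-20.   2. 130. 110.  12. -25.] F [-0.2 -0.5 -0.4] grip 0.0701 0.0
shift [-0.367, 0.098, 0.267] turn [-0.078, -0.056, -0.005] rows>= 4
shift [-0.2, 0.109, 0.474] turn [-0.078, -0.056, -0.005] rows>= 4
```

View pics/t1.png

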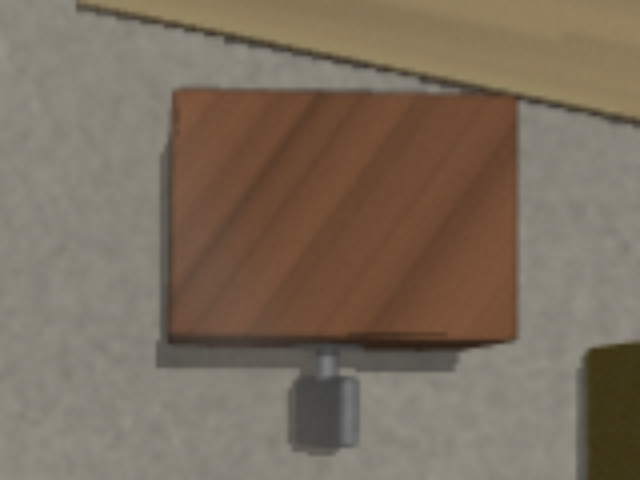

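The arm meets its elbow and wrist limits at this shallow tilt, so I'll use a steeper tool. The crop shows the timer and key untouched, with the key at (323,410).

```bash
python3 - <<'E'
from h import *
plan([.455,-.010,.15],tool(58))
E
```

```text
shift [-0.085, 0.081, 0.029] turn [-0.077, -0.456, 0.005] rows>= 3
```

Call:
step_arm:
  targets:
    - [[-0.085,0.08,0.03],[-0.077,-0.456,0]]
    - [[-0.085,0.08,0.03],[-0.077,-0.456,0]]
    - [[-0.085,0.08,0.03],[-0.077,-0.456,0]]
    - [[-0.085,0.08,0.03],[-0.077,-0.456,0]]
    - [[-0.085,0.08,0.03],[-0.077,-0.456,0]]
    - [[-0.085,0.08,0.03],[-0.077,-0.456,0]]
    - [[-0.085,0.08,0.03],[-0.077,-0.456,0]]
    - [[-0.085,0.08,0.03],[-0.077,-0.456,0]]

```text
time_s: 3.07
position: [0.4578, 0.0005, 0.1514]
tool_rot: [[0.792, -0.143, 0.593], [-0.138, -0.989, -0.054], [0.595, -0.039, -0.803]]
ft_force: [-0.7, 0.5, -0.7]
grip_width: 0.0703
gripper_force: 0.0
```

```bash
python3 - <<'E'
from h import *
st();plan([.455,-.010,.045],tool(58))
E
```

```text
3.07 [0.4578 0.0005 0.1514] q [-21.   2. 121.  25.  23.  58.] F [-0.7  0.5 -0.7] grip 0.0703 0.0
shift [-0.214, 0.05, 0.281] turn [-0.074, -0.099, 0.02] rows>= 3
```

Call:
step_arm:
  targets:
    - [[-0.214,0.05,0.281],[-0.07,-0.1,0.02]]
    - [[-0.214,0.05,0.281],[-0.07,-0.1,0.02]]
    - [[-0.214,0.05,0.281],[-0.07,-0.1,0.02]]
    - [[-0.214,0.05,0.281],[-0.07,-0.1,0.02]]
    - [[-0.214,0.05,0.281],[-0.07,-0.1,0.02]]
    - [[-0.214,0.05,0.281],[-0.07,-0.1,0.02]]
    - [[-0.214,0.05,0.281],[-0.07,-0.1,0.02]]
    - [[-0.214,0.05,0.281],[-0.07,-0.1,0.02]]

```text
time_s: 3.73
position: [0.4582, -0.012, 0.0603]
tool_rot: [[0.839, -0.176, 0.515], [-0.158, -0.984, -0.08], [0.522, -0.014, -0.853]]
ft_force: [0.5, 0.2, 1.2]
grip_width: 0.0702
gripper_force: 0.0
```

```bash
python3 - <<'E'
from h import *
st();plan([.455,-.010,.045],tool(58))
g=np.array([.455,-.01,.045]);plan(g+.06*f_(),tool(58))
E
```

```text
3.73 [ 0.4582 -0.012   0.0603] q [-20.  15. 126.  36.  10.  46.] F [0.5 0.2 1.2] grip 0.0702 0.0
shift [-0.037, -0.004, 0.038] turn [-0.023, 0.013, 0.004] rows>= 1
shift [0.134, -0.002, 0.142] turn [-0.023, 0.013, 0.004] rows>= 2
```

```bash
python3 - <<'E'
from h import *
g=np.array([.455,-.01,.045]);plan(g+.05*f_(),tool(60))
E
```

```text
shift [0.106, -0.002, 0.125] turn [-0.023, -0.032, 0.004] rows>= 2
```

Call:
step_arm:
  targets:
    - [[0.05,0,0.06],[-0.02,-0.03,0]]
    - [[0.106,0,0.125],[-0.02,-0.03,0]]
    - [[0.106,0,0.125],[-0.02,-0.03,0]]
    - [[0.106,0,0.125],[-0.02,-0.03,0]]
    - [[0.106,0,0.125],[-0.02,-0.03,0]]

```text
time_s: 4.15
position: [0.5033, -0.0192, 0.0443]
tool_rot: [[0.851, -0.183, 0.491], [-0.159, -0.983, -0.091], [0.5, -0.001, -0.866]]
ft_force: [-0.5, 0.0, 0.6]
grip_width: 0.0698
gripper_force: 0.0
```

```bash
python3 - <<'E'
from h import *
st();g=np.array([.455,-.01,.045]);plan(g+.05*f_(),tool(60));plan(g+.075*f_(),tool(60))
d=grab('top');save(d,'t2',(280,200,440,320),4)
E
```

```text
4.15 [ 0.5033 -0.0192  0.0443] q [-18.  21. 119.  19.  11.  65.] F [-0.5  0.   0.6] grip 0.0698 0.0
shift [0.004, 0.0, -0.001] turn [-0.004, 0.0, 0.005] rows>= 1
shift [0.076, 0.001, 0.041] turn [-0.004, 0.0, 0.005] rows>= 1
```

View pics/t2.png

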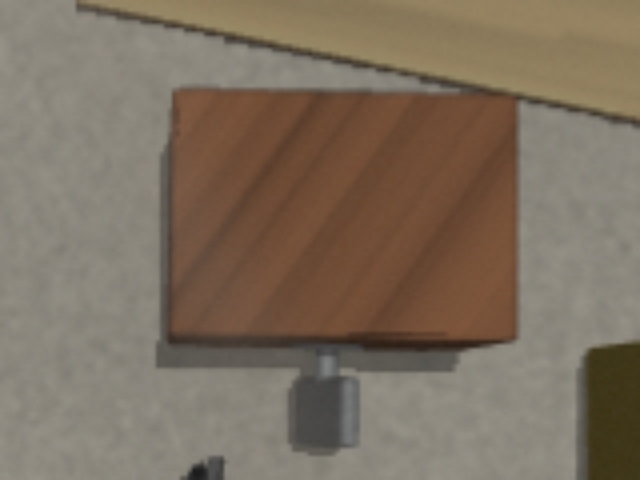

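Call:
step_arm:
  targets:
    - [[0.02,0,0.012],[0,0,0]]
    - [[0.04,0,0.024],[0,0,0]]
    - [[0.06,0,0.035],[0,0,0]]
    - [[0.08,0,0.047],[0,0,0]]
    - [[0.1,0,0.058],[0,0,0]]
    - [[0.12,0,0.07],[0,0,0]]
    - [[0.135,0,0.079],[0,0,0]]
    - [[0.15,0,0.088],[0,0,0]]
    - [[0.165,0,0.097],[0,0,0]]
    - [[0.165,0,0.097],[0,0,0]]

```text
time_s: 5.03
position: [0.5604, -0.0298, 0.0432]
tool_rot: [[0.852, -0.183, 0.49], [-0.159, -0.983, -0.09], [0.499, -0.001, -0.867]]
ft_force: [-2.2, 1.4, -1.2]
grip_width: 0.0699
gripper_force: 0.6
```

```bash
cat >> h.py <<'E'
BO=np.array([.674,-.071])   # board front edge mid
def timer(n='top',zc=.15,tol=.007):
    d=grab(n);W=cloud(d);hsv=cv2.cvtColor(d['img'],cv2.COLOR_RGB2HSV);z=W[...,2]
    m=np.isfinite(z)&(abs(z-zc)<tol)&(hsv[...,0]>8)&(hsv[...,0]<17)&(hsv[...,1]>90)
    nl,lab,s,c=cv2.connectedComponentsWithStats(m.astype(np.uint8)); i=1+np.argmax(s[1:,4]); m=lab==i
    C,sz,a,B=rect(W[m]); B=(B/1000-BO); f=f_()[:2]; l=np.array([-f[1],f[0]])
    print(n,'C',C,'size',sz,'ang',a,'corners in board frame mm\n',(np.c_[B@f,B@l]*1000).round(1)); return d,W
E
python3 - <<'E'
from h import *
s=st();p=s['position'];timer();timer('side');plan([*(p+.02*f_())[:2],.045],tool(60))
E
```

```text
5.03 [ 0.5604 -0.0298  0.0432] q [-17.  25. 110.  12.  16.  73.] F [-2.2  1.4 -1.2] grip 0.0699 0.5741507350467145
top C [603.83734131 -30.46907043] size (138.25416564941406, 99.62761688232422) ang 87.84759521484375 corners in board frame mm
 [[-115.3  -49.3]
 [ -16.8  -34.2]
 [ -37.8  102.5]
 [-136.2   87.4]]
side C [602.87908936 -27.96980286] size (140.3062286376953, 100.21268463134766) ang 87.80683135986328 corners in board frame mm
 [[-116.9  -48. ]
 [ -17.9  -32.9]
 [ -39.   105.8]
 [-138.    90.7]]
shift [0.061, -0.0, 0.029] turn [-0.004, 0.001, 0.004] rows>= 1
```

Call:
step_arm:
  targets:
    - [[0.012,0,0.006],[0,0,0]]
    - [[0.024,0,0.012],[0,0,0]]
    - [[0.036,0,0.018],[0,0,0]]
    - [[0.048,0,0.025],[0,0,0]]
    - [[0.06,0,0.031],[0,0,0]]
    - [[0.072,0,0.037],[0,0,0]]
    - [[0.072,0,0.037],[0,0,0]]

```text
time_s: 5.72
position: [0.5852, -0.0349, 0.045]
tool_rot: [[0.851, -0.184, 0.492], [-0.16, -0.983, -0.091], [0.501, -0.001, -0.866]]
ft_force: [-2.0, 0.3, -2.4]
grip_width: 0.0705
gripper_force: 1.1
```

```bash
python3 - <<'E'
from h import *
s=st();p=s['position'];timer();timer('side');plan([*(p+.01*f_())[:2],.045],tool(60))
E
```

```text
5.72 [ 0.5852 -0.0349  0.045 ] q [-17.  26. 107.  10.  18.  75.] F [-2.   0.3 -2.4] grip 0.0705 1.0775882459711283
top C [624.95410156 -38.95558929] size (139.0199737548828, 100.18650817871094) ang 82.49638366699219 corners in board frame mm
 [[-1.002e+02 -5.010e+01]
 [-1.000e-01 -4.420e+01]
 [-8.300e+00  9.460e+01]
 [-1.083e+02  8.870e+01]]
side C [623.49182129 -36.60884094] size (140.6938018798828, 100.21834564208984) ang 82.63618469238281 corners in board frame mm
 [[-101.8  -49. ]
 [  -1.8  -42.9]
 [ -10.3   97.5]
 [-110.4   91.4]]
shift [0.029, 0.0, 0.018] turn [-0.004, -0.002, 0.004] rows>= 1
```

Call:
step_arm:
  targets:
    - [[0.008,0,0.005],[0,0,0]]
    - [[0.014,0,0.008],[0,0,0]]
    - [[0.02,0,0.012],[0,0,0]]
    - [[0.026,0,0.015],[0,0,0]]
    - [[0.026,0,0.015],[0,0,0]]

```text
time_s: 6.23
position: [0.5921, -0.0354, 0.0445]
tool_rot: [[0.852, -0.183, 0.49], [-0.16, -0.983, -0.09], [0.498, -0.002, -0.867]]
ft_force: [-6.0, 4.3, 1.7]
grip_width: 0.0699
gripper_force: 3.6
```

```bash
python3 - <<'E'
from h import *
s=st();p=s['position'];timer();timer('side');plan(p-.12*f_()+np.array([0,0,.03]),tool(60))
E
```

```text
6.23 [ 0.5921 -0.0354  0.0445] q [-16.  27. 105.   9.  19.  76.] F [-6.   4.3  1.7] grip 0.0699 3.582671619951725
top C [629.69158936 -39.57688904] size (139.13037109375, 99.73126983642578) ang 79.25191497802734 corners in board frame mm
 [[-99.2 -47.1]
 [  0.6 -47. ]
 [  0.3  92.2]
 [-99.4  92. ]]
side C [628.25006104 -37.75540924] size (141.8252410888672, 100.36396026611328) ang 79.58937072753906 corners in board frame mm
 [[-100.8  -47.3]
 [  -0.5  -46.5]
 [  -1.6   95.3]
 [-101.9   94.6]]
shift [-0.297, -0.002, -0.286] turn [-0.005, 0.003, 0.005] rows>= 3
```

The timer is square against the lip and I'll check the contact geometry before tipping.

```bash
python3 - <<'E'
from h import *
d=grab('side');save(d,'s3',(240,90,480,270),3.3)
d=grab('top');W=cloud(d);p=env.observe()['position']
# points near gripper: robot pixels within 6cm of TCP, print foremost in board frame per height
P=W.reshape(-1,3);P=P[np.isfinite(P[:,2])];f=f_()[:2];l=np.array([-f[1],f[0]]);X=(P[:,:2]-BO)@f*1000;Y=(P[:,:2]-BO)@l*1000
m=(X<-102)&(X>-190)&(abs(Y-25)<75)&(P[:,2]>.01)
for z0 in range(10,200,15):
    k=m&(abs(P[:,2]*1000-z0)<7.5)
    if k.sum()>3:print(z0,k.sum(),X[k].max().round(),X[k].min().round(),Y[k].min().round(),Y[k].max().round())
E
```

```text
40 7 -114.0 -122.0 30.0 33.0
55 23 -114.0 -126.0 26.0 31.0
70 64 -102.0 -126.0 17.0 28.0
85 70 -103.0 -128.0 -27.0 21.0
100 71 -102.0 -127.0 -31.0 67.0
115 70 -107.0 -143.0 -33.0 68.0
130 324 -116.0 -147.0 -49.0 84.0
145 248 -122.0 -143.0 -49.0 86.0
160 268 -127.0 -170.0 -49.0 86.0
175 563 -133.0 -170.0 -49.0 86.0
190 24 -151.0 -169.0 -19.0 56.0
```

View pics/s3.png

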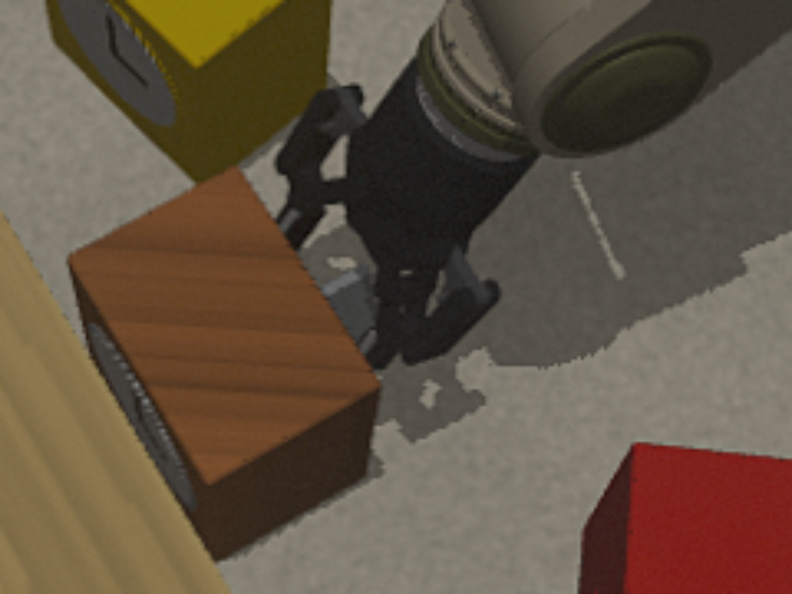

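The side view shows the gripper straddling the key (355,295), with the fingertips at the foot of the back and the timer against the lip. I'm retracting, then going high.

Call:
step_arm:
  targets:
    - [[-0.06,0,-0.03],[0,0,0]]
    - [[-0.12,0,-0.07],[0,0,0]]
    - [[-0.18,0,-0.12],[0,0,0]]
    - [[-0.2,0,-0.3],[0,0,0]]
    - [[-0.2,0,-0.45],[0,0,0]]
    - [[-0.2,0,-0.55],[0,0,0]]
    - [[-0.2,0,-0.55],[0,0,0]]
    - [[-0.2,0,-0.55],[0,0,0]]
    - [[-0.2,0,-0.55],[0,0,0]]

```text
time_s: 7.18
position: [0.4614, -0.0119, 0.1578]
tool_rot: [[0.85, -0.184, 0.493], [-0.16, -0.983, -0.092], [0.501, -0.001, -0.865]]
ft_force: [0.4, -0.2, -0.2]
grip_width: 0.0698
gripper_force: 0.0
```

```bash
cat >> h.py <<'E'
def bw(x,y,z): f=f_();return np.array([*BO,0])+f*x+np.array([-f[1],f[0],0])*y+np.array([0,0,z])
E
python3 - <<'E'
from h import *
st();plan(bw(-.15,.023,.17),tool(45))
E
```

```text
7.18 [ 0.4614 -0.0119  0.1578] q [-19.   3. 114.   8.  33.  76.] F [ 0.4 -0.2 -0.2] grip 0.0698 0.0
shift [0.222, -0.016, 0.082] turn [-0.004, 0.332, 0.003] rows>= 3
```

Call:
step_arm:
  targets:
    - [[0.15,-0.01,0.03],[0,0.2,0]]
    - [[0.222,-0.016,0.082],[0,0.33,0]]
    - [[0.222,-0.016,0.082],[0,0.33,0]]
    - [[0.222,-0.016,0.082],[0,0.33,0]]
    - [[0.222,-0.016,0.082],[0,0.33,0]]
    - [[0.222,-0.016,0.082],[0,0.33,0]]
    - [[0.222,-0.016,0.082],[0,0.33,0]]
  jaw: 0

```text
time_s: 7.77
position: [0.5307, -0.0198, 0.1696]
tool_rot: [[0.697, -0.184, 0.693], [-0.131, -0.983, -0.129], [0.705, -0.001, -0.71]]
ft_force: [-0.4, -0.6, 0.4]
grip_width: 0.0003
gripper_force: 0.0
```

```bash
python3 - <<'E'
from h import *
st();plan(bw(-.115,.023,.135),tool(45));timer();d=grab('side')
E
```

```text
7.77 [ 0.5307 -0.0198  0.1696] q [-18.   8. 116.  26.  12.  60.] F [-0.4 -0.6  0.4] grip 0.0003 0.0
shift [0.002, 0.002, 0.165] turn [-0.005, 0.004, 0.003] rows>= 2
top C [629.32489014 -39.52728271] size (139.1732177734375, 99.91433715820312) ang 79.2593765258789 corners in board frame mm
 [[-99.6 -47.2]
 [  0.3 -47. ]
 [  0.   92.2]
 [-99.9  92. ]]
```

```bash
python3 - <<'E'
from h import *
plan(bw(-.118,.023,.132),tool(55))
E
```

```text
shift [-0.013, 0.002, 0.166] turn [-0.005, -0.219, 0.004] rows>= 2
```

Call:
step_arm:
  targets:
    - [[-0.01,0,0.08],[0,-0.15,0]]
    - [[-0.013,0,0.166],[0,-0.22,0]]
    - [[-0.013,0,0.166],[0,-0.22,0]]
    - [[-0.013,0,0.166],[0,-0.22,0]]

```text
time_s: 8.2
position: [0.5632, -0.026, 0.131]
tool_rot: [[0.806, -0.184, 0.563], [-0.151, -0.983, -0.104], [0.572, -0.001, -0.82]]
ft_force: [-1.0, 0.5, 0.3]
grip_width: -0.0
gripper_force: 0.0
```

```bash
python3 - <<'E'
from h import *
st()
for dx,z in[(.02,.133),(.04,.138),(.06,.145),(.075,.152),(.09,.158),(.105,.163),(.12,.165)]: plan(bw(-.118+dx,.023,z),tool(55))
E
```

```text
8.2 [ 0.5632 -0.026   0.131 ] q [-16.  15. 108.   9.  23.  77.] F [-1.   0.5  0.3] grip -0.0 0.0
shift [0.057, 0.002, 0.031] turn [-0.004, 0.002, 0.004] rows>= 1
shift [0.121, 0.002, 0.056] turn [-0.004, 0.002, 0.004] rows>= 1
shift [0.189, 0.002, 0.075] turn [-0.004, 0.002, 0.004] rows>= 2
shift [0.243, 0.002, 0.084] turn [-0.004, 0.002, 0.004] rows>= 2
shift [0.296, 0.003, 0.097] turn [-0.004, 0.002, 0.004] rows>= 3
shift [0.346, 0.003, 0.111] turn [-0.004, 0.002, 0.004] rows>= 3
shift [0.391, 0.003, 0.135] turn [-0.004, 0.002, 0.004] rows>= 3
```

Call:
step_arm:
  targets:
    - [[0.019,0,0.01],[0,0,0]]
    - [[0.038,0,0.021],[0,0,0]]
    - [[0.057,0,0.031],[0,0,0]]
    - [[0.078,0,0.039],[0,0,0]]
    - [[0.1,0,0.047],[0,0,0]]
    - [[0.121,0,0.056],[0,0,0]]
    - [[0.138,0,0.061],[0,0,0]]
    - [[0.155,0,0.065],[0,0,0]]
    - [[0.172,0,0.07],[0,0,0]]
    - [[0.189,0,0.075],[0,0,0]]

```text
time_s: 9.03
position: [0.6211, -0.0367, 0.1458]
tool_rot: [[0.806, -0.184, 0.563], [-0.151, -0.983, -0.104], [0.573, -0.001, -0.82]]
ft_force: [0.4, 0.2, 0.2]
grip_width: -0.0
gripper_force: 0.0
```

```bash
python3 - <<'E'
from h import *
st()
for dx,z in[(.075,.152),(.09,.158),(.105,.163),(.12,.165)]: plan(bw(-.118+dx,.023,z),tool(55))
d=grab('side');save(d,'s4',(200,90,440,270),3.3)
E
```

```text
9.03 [ 0.6211 -0.0367  0.1458] q [-16.  19.  98.   6.  28.  80.] F [0.4 0.2 0.2] grip -0.0 0.0
shift [0.054, 0.003, 0.012] turn [-0.004, 0.001, 0.004] rows>= 1
shift [0.106, 0.003, 0.025] turn [-0.004, 0.001, 0.004] rows>= 1
shift [0.157, 0.003, 0.04] turn [-0.004, 0.001, 0.004] rows>= 2
shift [0.202, 0.003, 0.063] turn [-0.004, 0.001, 0.004] rows>= 2
```

View pics/s4.png

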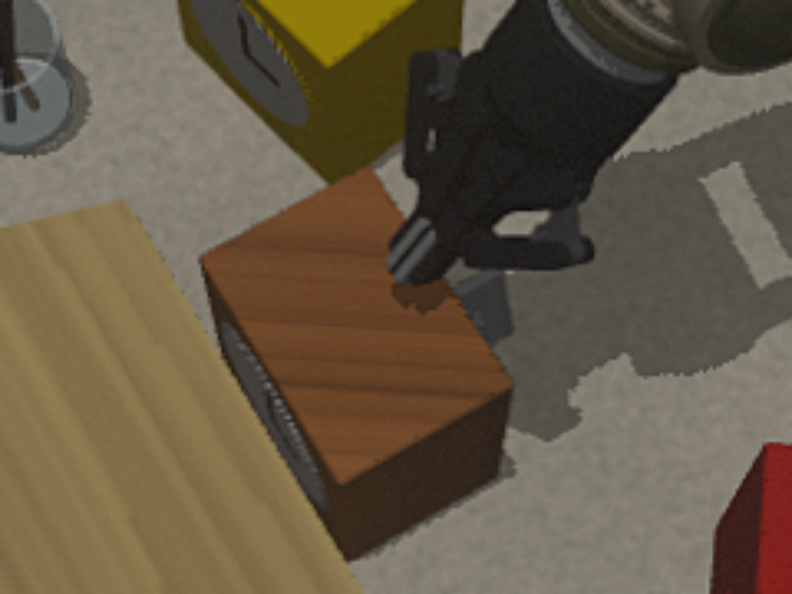

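The fingers rode over the timer's top edge (tips at (410,255)) and the timer is unmoved. The real tips must be short of the reported TCP, so I'll measure the offset by depth.

```bash
python3 - <<'E'
from h import *
s=st();R=np.array(s['tool_rot']);p=s['position']
for n in('side','top'):
    d=grab(n) if n=='top' else load(n);W=cloud(d);hsv=cv2.cvtColor(d['img'],cv2.COLOR_RGB2HSV)
    P=W.reshape(-1,3);m=np.isfinite(P[:,2])&(hsv[...,1].ravel()<80);P=P[m];L=(P-p)@R*1000
    k=(abs(L[:,1])<25)&(abs(L[:,0])<30)&(L[:,2]>-60)&(L[:,2]<25)&(P[:,2]>.12)
    L=L[k];print(n,k.sum(),P[k][:,2].min())
    for z0 in range(-55,25,8):
        q=L[abs(L[:,2]-z0)<4]
        if len(q):print(z0,len(q),q.min(0).round(),q.max(0).round())
timer()
E
```

```text
9.08 [ 0.6221 -0.037   0.1464] q [-16.  19.  98.   6.  28.  80.] F [ 0.7 -1.3  0.5] grip -0.0003 0.0
side 162 0.14931785953443283
-55 79 [ -7. -16. -59.] [ 13.  12. -51.]
-47 59 [ -7. -15. -51.] [ 12.  12. -43.]
-39 17 [  0.  -8. -43.] [ 11.   5. -37.]
-15 1 [-17.   7. -15.] [-17.   7. -15.]
top 97 0.18351930145866596
-55 43 [  1. -13. -59.] [ 14.  14. -51.]
-47 40 [  8. -11. -51.] [ 15.  14. -43.]
-39 10 [ 10.  -6. -43.] [ 14.   6. -37.]
top C [629.54089355 -39.66481018] size (138.43663024902344, 99.81965637207031) ang 79.59237670898438 corners in board frame mm
 [[ -98.9  -47.2]
 [   0.9  -46.4]
 [  -0.2   92. ]
 [-100.    91.2]]
```

```bash
python3 - <<'E'
from h import *
plan(bw(-.11,.023,.15),tool(55));plan(bw(-.11,.023,.103),tool(55))
E
```

```text
shift [-0.132, 0.002, -0.11] turn [-0.004, 0.001, 0.004] rows>= 2
shift [-0.222, 0.002, 0.018] turn [-0.004, 0.001, 0.004] rows>= 2
```

Call:
step_arm:
  targets:
    - [[-0.08,0,-0.07],[0,0,0]]
    - [[-0.132,0,-0.11],[0,0,0]]
    - [[-0.132,0,-0.11],[0,0,0]]
    - [[-0.18,0,-0.04],[0,0,0]]
    - [[-0.222,0,0.018],[0,0,0]]
    - [[-0.222,0,0.018],[0,0,0]]
    - [[-0.222,0,0.018],[0,0,0]]

```text
time_s: 9.77
position: [0.5701, -0.0271, 0.1026]
tool_rot: [[0.807, -0.184, 0.562], [-0.152, -0.983, -0.104], [0.571, -0.001, -0.821]]
ft_force: [-0.0, 0.5, 0.5]
grip_width: 0.0002
gripper_force: 0.0
```

```bash
python3 - <<'E'
from h import *
s=st();R=np.array(s['tool_rot']);p=s['position']
d=grab('top');grab('side');W=cloud(d);hsv=cv2.cvtColor(d['img'],cv2.COLOR_RGB2HSV)
P=W.reshape(-1,3);k=np.isfinite(P[:,2])&(hsv[...,1].ravel()<80);P=P[k];L=(P-p)@R*1000
k=(abs(L[:,1])<20)&(abs(L[:,0])<25)&(L[:,2]>-60)&(L[:,2]<0)&(P[:,2]>.11);L=L[k];P=P[k]
for z0 in range(-57,0,6):
    q=abs(L[:,2]-z0)<3
    if q.sum():print(z0,q.sum(),L[q].min(0).round(),L[q].max(0).round(),P[q][:,2].min().round(3))
timer()
for dx,z in[(.02,.104),(.04,.109),(.06,.116),(.075,.123),(.09,.129),(.105,.134),(.12,.136)]: plan(bw(-.11+dx,.023,z),tool(55))
E
```

```text
9.77 [ 0.5701 -0.0271  0.1026] q [-16.  19. 109.  11.  18.  75.] F [-0.   0.5  0.5] grip 0.0002 0.0
-57 41 [ -1. -13. -60.] [ 15.  14. -54.] 0.149
-51 32 [ -4. -13. -54.] [ 15.  14. -48.] 0.14
-45 36 [  4. -13. -48.] [ 14.  14. -42.] 0.142
-39 8 [  7. -10. -42.] [ 13.   6. -38.] 0.138
top C [629.59802246 -39.49832153] size (139.12245178222656, 100.1280517578125) ang 79.32572174072266 corners in board frame mm
 [[-99.4 -47.1]
 [  0.7 -46.8]
 [  0.3  92.3]
 [-99.8  92. ]]
shift [0.052, 0.002, 0.039] turn [-0.004, -0.002, 0.004] rows>= 1
shift [0.116, 0.002, 0.063] turn [-0.004, -0.002, 0.004] rows>= 1
shift [0.184, 0.003, 0.083] turn [-0.004, -0.002, 0.004] rows>= 2
shift [0.239, 0.003, 0.092] turn [-0.004, -0.002, 0.004] rows>= 2
shift [0.291, 0.003, 0.105] turn [-0.004, -0.002, 0.004] rows>= 3
shift [0.342, 0.003, 0.12] turn [-0.004, -0.002, 0.004] rows>= 3
shift [0.386, 0.003, 0.143] turn [-0.004, -0.002, 0.004] rows>= 3
```

Call:
step_arm:
  targets:
    - [[0.018,0,0.014],[0,0,0]]
    - [[0.036,0,0.028],[0,0,0]]
    - [[0.052,0,0.039],[0,0,0]]
    - [[0.068,0,0.045],[0,0,0]]
    - [[0.084,0,0.051],[0,0,0]]
    - [[0.1,0,0.057],[0,0,0]]
    - [[0.116,0,0.063],[0,0,0]]
    - [[0.132,0,0.068],[0,0,0]]
    - [[0.148,0,0.072],[0,0,0]]

```text
time_s: 10.67
position: [0.6186, -0.0361, 0.1118]
tool_rot: [[0.805, -0.184, 0.564], [-0.151, -0.983, -0.105], [0.574, -0.001, -0.819]]
ft_force: [-9.2, 1.1, 9.9]
grip_width: -0.0
gripper_force: 5.5
```

```bash
cat >> h.py <<'E'
def planes(n):
    d=load(n);W=cloud(d);hsv=cv2.cvtColor(d['img'],cv2.COLOR_RGB2HSV)
    m=np.isfinite(W[...,2])&(hsv[...,0]>8)&(hsv[...,0]<17)&(hsv[...,1]>90)&(W[...,2]>.03)
    m=cv2.erode(m.astype(np.uint8),np.ones((3,3)));nl,lab,s,c=cv2.connectedComponentsWithStats(m);i=1+np.argmax(s[1:,4]);P=W[lab==i]
    f=f_();l=np.array([-f[1],f[0],0]);Q=np.c_[(P-[*BO,0])@f,(P-[*BO,0])@l,P[:,2]]*1000
    rng=np.random.default_rng(0)
    for it in range(2):
        best=None
        for _ in range(200):
            a,b,c=Q[rng.choice(len(Q),3,0)];v=np.cross(b-a,c-a);v=v/(np.linalg.norm(v)+1e-9);k=abs((Q-a)@v)<2
            if best is None or k.sum()>best.sum():best=k
        q=Q[best];v=np.linalg.svd(q-q.mean(0),full_matrices=0)[2][2];v*=np.sign(v[2]+1e-9)
        print(n,'plane n',v.round(3),best.sum(),'mean',q.mean(0).round(),'min',q.min(0).round(),'max',q.max(0).round(),'tilt',np.degrees(np.arccos(v[2])).round(1));Q=Q[~best]
        if len(Q)<100:break
E
python3 - <<'E'
from h import *
s=st();grab('side');planes('side');grab('top');planes('top')
for dx,z in[(.06,.116),(.075,.123),(.09,.129),(.105,.134),(.12,.136)]: plan(bw(-.11+dx,.023,z),tool(55))
E
```

```text
10.67 [ 0.6186 -0.0361  0.1118] q [-16.  22. 101.   8.  22.  79.] F [-9.2  1.1  9.9] grip -0.0 5.50872235908173
side plane n [ 0.212 -0.002  0.977] 3602 mean [-21.  27. 158.] min [-68. -43. 146.] max [ 24.  95. 170.] tilt 12.2
side plane n [ 0.215 -0.001  0.977] 719 mean [-31.  40. 157.] min [-69. -43. 145.] max [ 24.  95. 166.] tilt 12.4
top plane n [0.212 0.003 0.977] 3753 mean [-21.  23. 159.] min [-69. -45. 147.] max [ 27.  90. 171.] tilt 12.3
top plane n [-0.976 -0.001  0.217] 977 mean [-76.  17. 131.] min [-91. -44.  60.] max [-65.  88. 172.] tilt 77.5
shift [0.037, 0.003, 0.009] turn [-0.004, -0.001, 0.004] rows>= 1
shift [0.091, 0.003, 0.019] turn [-0.004, -0.001, 0.004] rows>= 1
shift [0.143, 0.003, 0.031] turn [-0.004, -0.001, 0.004] rows>= 2
shift [0.194, 0.004, 0.046] turn [-0.004, -0.001, 0.004] rows>= 2
shift [0.239, 0.004, 0.069] turn [-0.004, -0.001, 0.004] rows>= 2
```

Call:
step_arm:
  targets:
    - [[0.019,0,0.005],[0,0,0]]
    - [[0.037,0,0.009],[0,0,0]]
    - [[0.055,0,0.012],[0,0,0]]
    - [[0.073,0,0.016],[0,0,0]]
    - [[0.091,0,0.019],[0,0,0]]
    - [[0.108,0,0.023],[0,0,0]]
    - [[0.126,0,0.027],[0,0,0]]
    - [[0.143,0,0.031],[0,0,0]]

```text
time_s: 11.43
position: [0.6582, -0.0436, 0.1276]
tool_rot: [[0.806, -0.184, 0.563], [-0.151, -0.983, -0.104], [0.572, -0.001, -0.82]]
ft_force: [-1.3, 0.8, -0.6]
grip_width: 0.0001
gripper_force: 0.4
```

```bash
python3 - <<'E'
from h import *
s=st();grab('side');planes('side');grab('top');planes('top')
for dx,z in[(.105,.132),(.12,.134),(.135,.135),(.15,.135)]: plan(bw(-.11+dx,.023,z),tool(55))
E
```

```text
11.43 [ 0.6582 -0.0436  0.1276] q [-15.  24.  94.   6.  28.  81.] F [-1.3  0.8 -0.6] grip 0.0001 0.3822171245701611
side plane n [0.469 0.    0.883] 3646 mean [ 17.  27. 157.] min [-27. -43. 133.] max [ 60.  95. 181.] tilt 28.0
side plane n [-0.878  0.003  0.479] 1237 mean [-50.  39. 134.] min [-89. -40.  62.] max [-21.  95. 183.] tilt 61.4
top plane n [0.483 0.    0.875] 3197 mean [ 17.  23. 159.] min [-26. -45. 132.] max [ 62.  91. 183.] tilt 28.9
top plane n [-0.877  0.     0.481] 1376 mean [-36.  28. 156.] min [-68. -44.  94.] max [-19.  90. 183.] tilt 61.2
shift [0.049, 0.003, 0.018] turn [-0.004, 0.0, 0.004] rows>= 1
shift [0.094, 0.003, 0.041] turn [-0.004, 0.0, 0.004] rows>= 1
shift [0.136, 0.003, 0.067] turn [-0.004, 0.0, 0.004] rows>= 2
shift [0.177, 0.004, 0.096] turn [-0.004, 0.0, 0.004] rows>= 2
```

Call:
step_arm:
  targets:
    - [[0.015,0,0.005],[0,0,0]]
    - [[0.03,0,0.011],[0,0,0]]
    - [[0.045,0,0.017],[0,0,0]]
    - [[0.06,0,0.024],[0,0,0]]
    - [[0.075,0,0.032],[0,0,0]]
    - [[0.09,0,0.04],[0,0,0]]
    - [[0.1,0,0.045],[0,0,0]]
    - [[0.1,0,0.045],[0,0,0]]

```text
time_s: 12.2
position: [0.6904, -0.0497, 0.134]
tool_rot: [[0.805, -0.184, 0.564], [-0.151, -0.983, -0.105], [0.573, -0.001, -0.819]]
ft_force: [-0.4, 0.2, 0.6]
grip_width: 0.0003
gripper_force: 0.0
```

```bash
python3 - <<'E'
from h import *
s=st();grab('side');planes('side');grab('top');planes('top')
for dx,z in[(.135,.135),(.15,.135)]: plan(bw(-.11+dx,.023,z),tool(55))
E
```

```text
12.2 [ 0.6904 -0.0497  0.134 ] q [-15.  26.  88.   5.  31.  82.] F [-0.4  0.2  0.6] grip 0.0003 0.0
side plane n [0.646 0.001 0.763] 3363 mean [ 42.  28. 150.] min [  5. -43. 116.] max [ 81.  95. 182.] tilt 40.3
side plane n [-0.763  0.001  0.647] 1912 mean [-27.  41. 139.] min [-84. -41.  70.] max [ 11.  95. 182.] tilt 49.7
top plane n [ 0.653 -0.003  0.757] 2576 mean [ 43.  23. 152.] min [  6. -45. 117.] max [ 81.  90. 182.] tilt 40.8
top plane n [-0.764  0.     0.645] 1430 mean [-11.  33. 156.] min [-76. -45.  78.] max [  9.  90. 180.] tilt 49.8
shift [0.04, 0.004, 0.023] turn [-0.004, 0.001, 0.004] rows>= 1
shift [0.081, 0.004, 0.051] turn [-0.004, 0.001, 0.004] rows>= 1
```

Call:
step_arm:
  targets:
    - [[0.015,0,0.008],[0,0,0]]
    - [[0.03,0,0.017],[0,0,0]]
    - [[0.045,0,0.026],[0,0,0]]
    - [[0.06,0,0.037],[0,0,0]]
    - [[0.075,0,0.047],[0,0,0]]
    - [[0.09,0,0.058],[0,0,0]]
    - [[0.1,0,0.065],[0,0,0]]
    - [[0.1,0,0.065],[0,0,0]]
    - [[0.1,0,0.065],[0,0,0]]

```text
time_s: 13.05
position: [0.7248, -0.056, 0.1349]
tool_rot: [[0.806, -0.184, 0.563], [-0.151, -0.983, -0.104], [0.573, -0.001, -0.82]]
ft_force: [0.1, -0.3, 0.2]
grip_width: 0.0
gripper_force: 0.0
```

```bash
python3 - <<'E'
from h import *
s=st();grab('side');planes('side');grab('top');planes('top')
for dx,z in[(.165,.135),(.18,.13)]: plan(bw(-.11+dx,.023,z),tool(55))
E
```

```text
13.05 [ 0.7248 -0.056   0.1349] q [-15.  29.  83.   4.  34.  83.] F [ 0.1 -0.3  0.2] grip 0.0 0.0
side plane n [-0.502  0.     0.865] 2753 mean [ 11.  42. 137.] min [-71. -43.  88.] max [ 57.  95. 164.] tilt 30.1
side plane n [0.864 0.003 0.503] 2234 mean [ 77.  28. 123.] min [ 53. -42.  79.] max [101.  94. 164.] tilt 59.8
top plane n [-0.493  0.005  0.87 ] 1469 mean [ 32.  32. 148.] min [-49. -45. 100.] max [ 58.  90. 163.] tilt 29.5
top plane n [0.863 0.001 0.506] 1070 mean [ 76.  23. 126.] min [ 52. -44.  83.] max [101.  90. 166.] tilt 59.6
shift [0.022, 0.004, 0.016] turn [-0.004, 0.002, 0.004] rows>= 1
shift [0.054, 0.005, 0.058] turn [-0.004, 0.002, 0.004] rows>= 1
```

The timer is over and lying at 59.8° with its toe about 23 mm before the edge. I'm backing off and locating the key.

Call:
step_arm:
  targets:
    - [[0,0,-0.12],[0,0,0]]
    - [[-0.1,0,-0.24],[0,0,0]]
    - [[-0.3,0,-0.35],[0,0,0]]
    - [[-0.5,0,-0.4],[0,0,0]]
    - [[-0.6,0,-0.45],[0,0,0]]
    - [[-0.6,0,-0.45],[0,0,0]]
    - [[-0.6,0,-0.45],[0,0,0]]
  jaw: 60

```text
time_s: 13.73
position: [0.4942, -0.0115, 0.1382]
tool_rot: [[0.812, -0.183, 0.554], [-0.153, -0.983, -0.101], [0.563, -0.003, -0.827]]
ft_force: [0.3, -0.1, -1.1]
grip_width: 0.0595
gripper_force: 0.0
```

```bash
cat >> h.py <<'E'
RT=tool(60)   # columns: timer z, (tool y), key axis inwards
def key(n):
    d=grab(n);planes(n);W=cloud(d);P=W.reshape(-1,3);hsv=cv2.cvtColor(d['img'],cv2.COLOR_RGB2HSV).reshape(-1,3)
    c=bw(-.0353,.023,.1477);L=(P-c)@RT*1000
    k=np.isfinite(P[:,2])&(abs(L[:,0])<36)&(abs(L[:,1])<36)&(L[:,2]>-16)&(L[:,2]<12)&(hsv[:,1]<90)
    q=L[k][:,:2].astype(np.float32);r=cv2.minAreaRect(q);b=cv2.boxPoints(r)
    t=k&(L[:,2]<-7); v=cv2.fitLine(q,cv2.DIST_L2,0,.01,.01).ravel()
    print('key',n,k.sum(),'z',np.percentile(L[k][:,2],[2,50,98]).round(1),'rect c',np.round(r[0],1),np.round(r[1],1),'corners',b.round().tolist(),'line deg',np.degrees(np.arctan2(v[1],v[0])).round(1),'median',np.median(L[t],0).round(1),t.sum())
    return d
E
python3 - <<'E'
from h import *
st();d=key('side');save(d,'s5',(200,90,440,270),3.3);key('top')
E
```

```text
13.73 [ 0.4942 -0.0115  0.1382] q [-18.   8. 116.  11.  22.  74.] F [ 0.3 -0.1 -1.1] grip 0.0595 0.0
side plane n [-0.497 -0.003  0.868] 3928 mean [  1.  29. 131.] min [-71. -43.  88.] max [ 57.  95. 163.] tilt 29.8
side plane n [0.866 0.002 0.5  ] 2178 mean [ 77.  28. 123.] min [ 53. -42.  80.] max [101.  94. 165.] tilt 60.0
key side 385 z [-13.3  -4.6  11.4] rect c [-1.8 -1.6] [55.7 11. ] corners [[-30.0, -5.0], [-26.0, -16.0], [26.0, 2.0], [23.0, 13.0]] line deg 19.9 median [ -1.5  -2.3 -11. ] 162
top plane n [-0.504  0.001  0.864] 4585 mean [ -1.  23. 129.] min [-70. -45.  87.] max [ 57.  90. 164.] tilt 30.2
top plane n [0.864 0.001 0.503] 1032 mean [ 77.  23. 126.] min [ 53. -44.  84.] max [101.  90. 165.] tilt 59.8
key top 266 z [-12.9  -9.1  10.7] rect c [-0.1  0.5] [55.9  9.9] corners [[-28.0, -4.0], [-25.0, -13.0], [28.0, 5.0], [25.0, 14.0]] line deg 19.2 median [  1.1   0.8 -10.3] 177
```

View pics/s5.png

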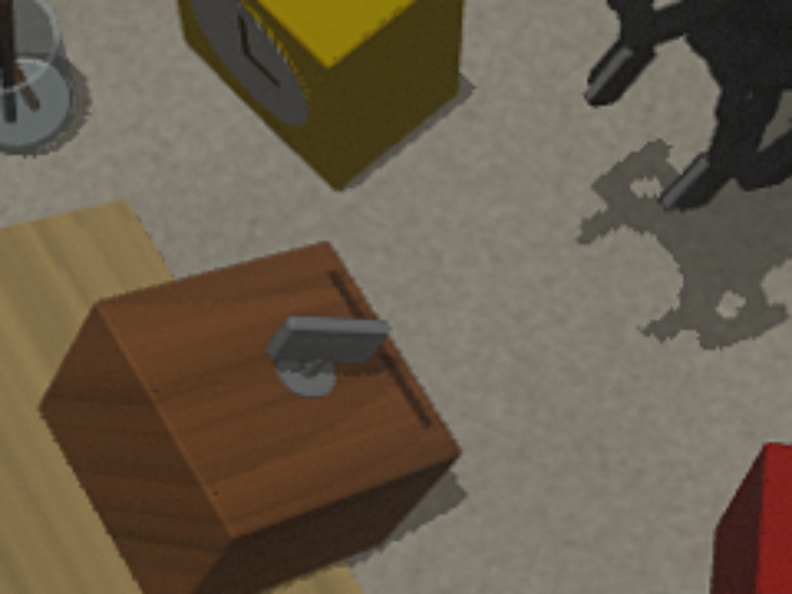

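The key stands at about 19.5° (line at 19.2–19.9°), with its axis within 1–2 mm of the predicted point. In the picture the key is at (325,350) and the timer lies square. I'll pre-rotate the wrist by −160° so one grip can cover the whole wind.

```bash
python3 - <<'E'
from h import *
c=bw(-.0353,.023,.1477)+RT@np.array([-.0005,-.0005,0]);np.save('/tmp/c.npy',c)
plan(c-.06*RT[:,2],tool(60,spin=-40)); plan(c-.03*RT[:,2],tool(60,spin=-40))
E
```

```text
shift [0.418, 0.001, 0.062] turn [0.034, -0.106, -0.884] rows>= 6
shift [0.409, 0.001, 0.161] turn [0.034, -0.106, -0.884] rows>= 6
```

Call:
step_arm:
  targets:
    - [[0.02,0,-0.1],[0,0,-0.15]]
    - [[0.12,0,-0.1],[0,-0.03,-0.3]]
    - [[0.22,0,-0.05],[0.01,-0.06,-0.45]]
    - [[0.32,0,0],[0.02,-0.08,-0.6]]
    - [[0.418,0,0.062],[0.034,-0.106,-0.75]]
    - [[0.418,0,0.062],[0.034,-0.106,-0.884]]
    - [[0.418,0,0.062],[0.034,-0.106,-0.884]]
    - [[0.418,0,0.062],[0.034,-0.106,-0.884]]

```text
time_s: 14.5
position: [0.6157, -0.0357, 0.1991]
tool_rot: [[0.774, 0.4, 0.492], [0.504, -0.859, -0.094], [0.385, 0.321, -0.866]]
ft_force: [-0.1, 0.5, 0.1]
grip_width: 0.0601
gripper_force: 0.0
```

Call:
step_arm:
  targets:
    - [[0,0,0],[0,0,-0.16]]
    - [[0,0,0],[0,0,-0.32]]
    - [[0,0,0],[0,0,-0.48]]
    - [[0,0,0],[0,0,-0.64]]
    - [[0,0,0],[0,0,-0.8]]
    - [[0,0,0],[0,0,-0.95]]
    - [[0,0,0],[0,0,-0.95]]

```text
time_s: 15.08
position: [0.6147, -0.0355, 0.1997]
tool_rot: [[0.293, 0.82, 0.492], [0.954, -0.284, -0.094], [0.063, 0.497, -0.865]]
ft_force: [-0.2, -0.1, -1.1]
grip_width: 0.0601
gripper_force: 0.0
```

Call:
step_arm:
  targets:
    - [[0,0,0],[0,0,-0.16]]
    - [[0,0,0],[0,0,-0.32]]
    - [[0,0,0],[0,0,-0.48]]
    - [[0,0,0],[0,0,-0.64]]
    - [[0,0,0],[0,0,-0.8]]
    - [[0,0,0],[0,0,-0.95]]
    - [[0,0,0],[0,0,-0.95]]

```text
time_s: 15.67
position: [0.6149, -0.0355, 0.1995]
tool_rot: [[-0.339, 0.802, 0.492], [0.895, 0.436, -0.094], [-0.29, 0.408, -0.865]]
ft_force: [0.3, -0.5, -1.0]
grip_width: 0.0598
gripper_force: 0.0
```

```bash
python3 - <<'E'
from h import *
st();c=np.load('/tmp/c.npy');plan(c-.06*RT[:,2],tool(60,spin=-160.5));plan(c-.02*RT[:,2],tool(60,spin=-160.5))
E
```

```text
15.67 [ 0.6149 -0.0355  0.1995] q [-15.  16.  90.   3.  44. -42.] F [ 0.3 -0.5 -1. ] grip 0.0598 0.0
shift [0.001, -0.003, -0.001] turn [0.001, 0.001, -0.78] rows>= 5
shift [0.001, -0.003, 0.132] turn [0.001, 0.001, -0.78] rows>= 5
```

Call:
step_arm:
  targets:
    - [[0,0,0],[0,0,-0.16]]
    - [[0,0,0],[0,0,-0.32]]
    - [[0,0,0],[0,0,-0.48]]
    - [[0,0,0],[0,0,-0.64]]
    - [[0,0,0.06],[0,0,-0.78]]
    - [[0,0,0.132],[0,0,-0.78]]
    - [[0,0,0.132],[0,0,-0.78]]
  jaw: 40

```text
time_s: 16.25
position: [0.6341, -0.0394, 0.1618]
tool_rot: [[-0.738, 0.467, 0.488], [0.487, 0.868, -0.093], [-0.467, 0.169, -0.868]]
ft_force: [0.0, 0.4, -0.6]
grip_width: 0.0398
gripper_force: 0.0
```

```bash
python3 - <<'E'
from h import *
s=st();R=np.array(s['tool_rot']);p=s['position'];c=np.load('/tmp/c.npy')
for n in('top','side'):
    d=grab(n);P=cloud(d).reshape(-1,3);P=P[np.isfinite(P[:,2])];L=(P-p)@R*1000
    k=(abs(L[:,1])<45)&(abs(L[:,1])>17)&(abs(L[:,0])<18)&(L[:,2]>-75)&(L[:,2]<25);q=L[k];h=np.histogram(q[:,2],np.arange(-75,26,5));print(n,list(zip(h[1].astype(int),h[0])))
plan(c+.065*RT[:,2],tool(60,spin=-160.5))
save(load('side'),'s6',(200,90,440,270),3.3)
E
```

```text
16.25 [ 0.6341 -0.0394  0.1618] q [-15.  20.  90.   3.  40. -77.] F [ 0.   0.4 -0.6] grip 0.0398 0.0
top [(np.int64(-75), np.int64(18)), (np.int64(-70), np.int64(21)), (np.int64(-65), np.int64(30)), (np.int64(-60), np.int64(26)), (np.int64(-55), np.int64(31)), (np.int64(-50), np.int64(30)), (np.int64(-45), np.int64(21)), (np.int64(-40), np.int64(6)), (np.int64(-35), np.int64(0)), (np.int64(-30), np.int64(0)), (np.int64(-25), np.int64(0)), (np.int64(-20), np.int64(0)), (np.int64(-15), np.int64(0)), (np.int64(-10), np.int64(0)), (np.int64(-5), np.int64(0)), (np.int64(0), np.int64(0)), (np.int64(5), np.int64(0)), (np.int64(10), np.int64(0)), (np.int64(15), np.int64(0)), (np.int64(20), np.int64(0))]
side [(np.int64(-75), np.int64(60)), (np.int64(-70), np.int64(60)), (np.int64(-65), np.int64(71)), (np.int64(-60), np.int64(74)), (np.int64(-55), np.int64(68)), (np.int64(-50), np.int64(57)), (np.int64(-45), np.int64(33)), (np.int64(-40), np.int64(3)), (np.int64(-35), np.int64(0)), (np.int64(-30), np.int64(0)), (np.int64(-25), np.int64(0)), (np.int64(-20), np.int64(0)), (np.int64(-15), np.int64(0)), (np.int64(-10), np.int64(0)), (np.int64(-5), np.int64(0)), (np.int64(0), np.int64(0)), (np.int64(5), np.int64(0)), (np.int64(10), np.int64(0)), (np.int64(15), np.int64(0)), (np.int64(20), np.int64(0))]
shift [0.002, -0.001, 0.282] turn [-0.0, -0.001, -0.005] rows>= 3
```

View pics/s6.png

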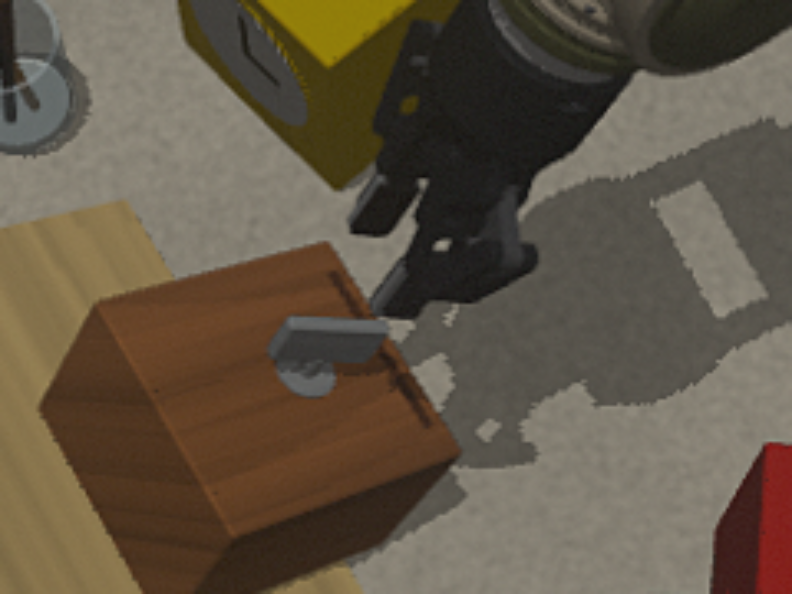

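The jaw-40 tips are about 42 mm short of the TCP and the fingers straddle the key plate's line (tips (370,225) and (390,305), key at (325,350)). I'm descending.

Call:
step_arm:
  targets:
    - [[0,0,0.06],[0,0,0]]
    - [[0,0,0.12],[0,0,0]]
    - [[0,0,0.17],[0,0,0]]
    - [[0,0,0.215],[0,0,0]]
    - [[0,0,0.255],[0,0,0]]
    - [[0,0,0.255],[0,0,0]]

```text
time_s: 16.85
position: [0.6722, -0.0466, 0.0977]
tool_rot: [[-0.739, 0.462, 0.49], [0.482, 0.871, -0.094], [-0.47, 0.167, -0.866]]
ft_force: [-0.4, 0.3, 0.2]
grip_width: 0.0399
gripper_force: 0.0
```

Call:
step_arm:
  targets:
    - [[0,0,0],[0,0,0]]
    - [[0,0,0],[0,0,0]]
    - [[0,0,0],[0,0,0]]
    - [[0,0,0],[0,0,0]]
    - [[0,0,0],[0,0,0]]
    - [[0,0,0],[0,0,0]]
  jaw: 0
  grip_force: 35

```text
time_s: 17.35
position: [0.6718, -0.0465, 0.0995]
tool_rot: [[-0.739, 0.46, 0.492], [0.48, 0.872, -0.094], [-0.472, 0.166, -0.866]]
ft_force: [-7.0, 0.6, 5.5]
grip_width: 0.0081
gripper_force: 40.5
```

```bash
python3 - <<'E'
from h import *
s=st();c=np.load('/tmp/c.npy');print(s['wrist_torque'].round(3));plan(c+.058*RT[:,2],tool(60,spin=-160.5))
for n in('side','top'):grab(n);planes(n)
E
```

```text
17.35 [ 0.6718 -0.0465  0.0995] q [-15.  28.  90.   4.  33. -77.] F [-7.   0.6  5.5] grip 0.0081 40.50694093108177
[ 0.082  0.823 -0.096]
shift [0.003, -0.002, 0.006] turn [0.0, 0.001, 0.002] rows>= 1
side plane n [-0.499  0.004  0.866] 3714 mean [  5.  31. 134.] min [-71. -42.  87.] max [ 57.  96. 164.] tilt 30.0
side plane n [ 0.866 -0.005  0.5  ] 2248 mean [ 76.  30. 124.] min [ 52. -41.  78.] max [101.  96. 164.] tilt 60.0
top plane n [-0.503  0.001  0.864] 3484 mean [ 13.  23. 138.] min [-70. -43.  88.] max [ 57.  92. 164.] tilt 30.2
top plane n [ 0.864 -0.007  0.503] 1021 mean [ 77.  25. 125.] min [ 51. -43.  84.] max [100.  91. 165.] tilt 59.8
```

Call:
step_arm:
  targets:
    - [[0,0,0],[0,0,0.12]]
    - [[0,0,0],[0,0,0.24]]
    - [[0,0,0],[0,0,0.36]]
    - [[0,0,0],[0,0,0.48]]
    - [[0,0,0],[0,0,0.6]]
    - [[0,0,0],[0,0,0.72]]
    - [[0,0,0],[0,0,0.84]]
    - [[0,0,0],[0,0,0.96]]
    - [[0,0,0],[0,0,0.96]]

```text
time_s: 18.2
position: [0.67, -0.0473, 0.0985]
tool_rot: [[-0.22, 0.845, 0.488], [0.948, 0.302, -0.095], [-0.228, 0.442, -0.868]]
ft_force: [-16.9, -5.8, 7.2]
grip_width: 0.0083
gripper_force: 41.6
```

```bash
python3 - <<'E'
from h import *
s=st();c=np.load('/tmp/c.npy');print(s['wrist_torque'].round(3),'axial',(np.array(s['tool_rot'])[:,2]@s['wrist_torque']).round(3));plan(c+.058*RT[:,2],tool(60,spin=-160.5+43.2))
for n in('side','top'):grab(n);planes(n)
E
```

```text
18.2 [ 0.67   -0.0473  0.0985] q [-15.  28.  90.   4.  33. -34.] F [-16.9  -5.8   7.2] grip 0.0083 41.635808274149895
[-1.012  1.988 -0.734] axial -0.046
shift [0.002, 0.004, 0.006] turn [-0.005, -0.0, -0.004] rows>= 1
side plane n [-0.498  0.002  0.867] 3710 mean [  5.  33. 134.] min [-71. -40.  89.] max [ 57.  98. 164.] tilt 29.9
side plane n [ 0.865 -0.008  0.502] 2240 mean [ 77.  30. 124.] min [ 52. -41.  78.] max [101.  96. 165.] tilt 59.9
top plane n [-0.502 -0.001  0.865] 3777 mean [  8.  28. 134.] min [-70. -43.  89.] max [ 57.  93. 164.] tilt 30.1
top plane n [ 0.864 -0.011  0.503] 1016 mean [ 76.  25. 126.] min [ 51. -42.  84.] max [100.  92. 165.] tilt 59.8
```

Call:
step_arm:
  targets:
    - [[-0.001,-0.005,-0.008],[0,0,0]]
    - [[-0.001,-0.005,-0.008],[0,0,0]]
    - [[-0.001,-0.005,-0.008],[0,0,0]]

```text
time_s: 18.55
position: [0.6692, -0.0468, 0.0992]
tool_rot: [[-0.224, 0.843, 0.49], [0.947, 0.307, -0.094], [-0.229, 0.443, -0.867]]
ft_force: [0.0, 0.1, -6.3]
grip_width: 0.0084
gripper_force: 38.7
```

```bash
python3 - <<'E'
from h import *
s=st();print('F tool',(np.array(s['tool_rot']).T@s['ft_force']).round(1),'RT',(RT.T@s['ft_force']).round(1))
E
```

```text
18.55 [ 0.6692 -0.0468  0.0992] q [-15.  28.  90.   4.  33. -34.] F [ 0.   0.1 -6.3] grip 0.0084 38.72797641903162
F tool [ 1.5 -2.7  5.4] RT [-3.1 -0.1  5.4]
```

Forces are relieved; continuing the wind.

Call:
step_arm:
  targets:
    - [[0,0,0],[0,0,0.12]]
    - [[0,0,0],[0,0,0.24]]
    - [[0,0,0],[0,0,0.36]]
    - [[0,0,0],[0,0,0.48]]
    - [[0,0,0],[0,0,0.6]]
    - [[0,0,0],[0,0,0.72]]
    - [[0,0,0],[0,0,0.84]]
    - [[0,0,0],[0,0,0.96]]
    - [[0,0,0],[0,0,0.96]]

```text
time_s: 19.3
position: [0.6697, -0.0469, 0.0995]
tool_rot: [[0.415, 0.766, 0.49], [0.899, -0.427, -0.094], [0.138, 0.48, -0.866]]
ft_force: [-0.3, 0.9, -6.4]
grip_width: 0.0089
gripper_force: 38.8
```

```bash
python3 - <<'E'
from h import *
s=st();print('F tool',(np.array(s['tool_rot']).T@s['ft_force']).round(1),'RT',(RT.T@s['ft_force']).round(1));plan(s['position'],tool(60,spin=0))
for n in('side','top'):grab(n);planes(n)
E
```

```text
19.3 [ 0.6697 -0.0469  0.0995] q [-15.  28.  90.   4.  33.   9.] F [-0.3  0.9 -6.4] grip 0.0089 38.78414958715439
F tool [-0.2 -3.7  5.3] RT [-3.6 -0.8  5.3]
shift [0.0, 0.0, 0.0] turn [-0.001, 0.001, 1.645] rows>= 11
side plane n [-0.49  -0.002  0.872] 3707 mean [  8.  35. 136.] min [-69. -46.  90.] max [ 62. 101. 168.] tilt 29.3
side plane n [ 0.867 -0.081  0.492] 2060 mean [ 79.  26. 125.] min [ 52. -46.  80.] max [107.  90. 167.] tilt 60.5
top plane n [-0.496 -0.001  0.868] 3707 mean [  9.  31. 136.] min [-66. -47.  93.] max [ 62.  97. 167.] tilt 29.7
top plane n [ 0.866 -0.078  0.493] 945 mean [ 78.  23. 129.] min [ 52. -47.  84.] max [105.  88. 169.] tilt 60.4
```

The timer turned about 5° with the key because I was pulling outward. I'll press inward a little while winding.

Call:
step_arm:
  targets:
    - [[0,0,0.009],[0,0,0]]
    - [[0,0,0.009],[0,0,0]]
    - [[0,0,0.009],[0,0,0.12]]
    - [[0,0,0.009],[0,0,0.24]]
    - [[0,0,0.009],[0,0,0.36]]
    - [[0,0,0.009],[0,0,0.48]]
    - [[0,0,0.009],[0,0,0.48]]

```text
time_s: 19.98
position: [0.6688, -0.046, 0.0981]
tool_rot: [[0.668, 0.562, 0.488], [0.68, -0.728, -0.093], [0.303, 0.394, -0.868]]
ft_force: [-21.6, 5.2, 11.0]
grip_width: 0.0087
gripper_force: 42.6
```

```bash
python3 - <<'E'
from h import *
s=st();print('F tool',(np.array(s['tool_rot']).T@s['ft_force']).round(1),'RT',(RT.T@s['ft_force']).round(1));plan(s['position'],tool(60,spin=0))
for n in('side','top'):grab(n);planes(n)
E
```

```text
19.98 [ 0.6688 -0.046   0.0981] q [-15.  28.  90.   4.  33.  31.] F [-21.6   5.2  11. ] grip 0.0087 42.61270456016064
F tool [ -7.5 -11.6 -20.6] RT [-13.7  -1.1 -20.6]
shift [0.0, 0.0, 0.0] turn [-0.003, 0.004, 1.166] rows>= 8
side plane n [-0.491 -0.001  0.871] 3796 mean [  9.  35. 136.] min [-66. -45.  93.] max [ 63. 101. 167.] tilt 29.4
side plane n [ 0.866 -0.073  0.495] 2061 mean [ 79.  25. 124.] min [ 52. -44.  80.] max [107.  91. 165.] tilt 60.3
top plane n [-0.501 -0.001  0.865] 3508 mean [ 13.  36. 138.] min [-66. -47.  91.] max [ 63.  96. 168.] tilt 30.1
top plane n [ 0.864 -0.076  0.498] 992 mean [ 78.  22. 128.] min [ 50. -46.  83.] max [105.  88. 168.] tilt 60.1
```

Call:
step_arm:
  targets:
    - [[-0.001,-0.002,-0.001],[0,0,0.12]]
    - [[-0.001,-0.002,-0.001],[0,0,0.24]]
    - [[-0.001,-0.002,-0.001],[0,0,0.36]]
    - [[-0.001,-0.002,-0.001],[0,0,0.48]]
    - [[-0.001,-0.002,-0.001],[0,0,0.6]]
    - [[-0.001,-0.002,-0.001],[0,0,0.72]]
    - [[-0.001,-0.002,-0.001],[0,0,0.84]]
    - [[-0.001,-0.002,-0.001],[0,0,0.9]]
    - [[-0.001,-0.002,-0.001],[0,0,0.9]]

```text
time_s: 20.83
position: [0.6684, -0.0447, 0.0975]
tool_rot: [[0.873, -0.004, 0.488], [0.046, -0.995, -0.091], [0.486, 0.102, -0.868]]
ft_force: [-16.8, 10.5, 5.7]
grip_width: 0.0085
gripper_force: 41.6
```

```bash
python3 - <<'E'
from h import *
s=st();print('F tool',(np.array(s['tool_rot']).T@s['ft_force']).round(1),'RT',(RT.T@s['ft_force']).round(1),s['joint_efforts'].round(2));plan(s['position'],tool(60,spin=0))
for n in('side','top'):grab(n);planes(n)
E
```

```text
20.83 [ 0.6684 -0.0447  0.0975] q [-15.  28.  90.   4.  33.  71.] F [-16.8  10.5   5.7] grip 0.0085 41.6048464179039
F tool [-11.4  -9.8 -14.1] RT [-13.2  -7.2 -14.2] [ -6.29 -42.72 -25.93  -0.67  -4.79   0.71]
shift [0.0, 0.0, 0.0] turn [-0.004, 0.004, 0.269] rows>= 2
side plane n [-0.49   0.002  0.871] 3836 mean [  8.  31. 136.] min [-66. -45.  92.] max [ 63.  99. 166.] tilt 29.4
side plane n [ 0.866 -0.069  0.495] 2072 mean [ 80.  25. 125.] min [ 55. -45.  82.] max [107.  91. 168.] tilt 60.3
top plane n [-0.496  0.006  0.868] 3597 mean [ 15.  29. 139.] min [-62. -48.  93.] max [ 64.  95. 166.] tilt 29.7
top plane n [ 0.862 -0.072  0.502] 994 mean [ 79.  21. 129.] min [ 53. -48.  84.] max [106.  87. 167.] tilt 59.9
```

Call:
step_arm:
  targets:
    - [[-0.002,-0.002,0],[0,0,0.1]]
    - [[-0.002,-0.002,0],[0,0,0.2]]
    - [[-0.002,-0.002,0],[0,0,0.28]]
    - [[-0.002,-0.002,0],[0,0,0.34]]
    - [[-0.002,-0.002,0],[0,0,0.4]]
    - [[-0.002,-0.002,0],[0,0,0.45]]
    - [[-0.002,-0.002,0],[0,0,0.45]]

```text
time_s: 21.52
position: [0.6693, -0.045, 0.0977]
tool_rot: [[0.816, -0.305, 0.491], [-0.3, -0.95, -0.093], [0.494, -0.072, -0.866]]
ft_force: [-8.3, 7.8, 1.7]
grip_width: 0.0085
gripper_force: 40.5
```

```bash
python3 - <<'E'
from h import *
s=st();print('F tool',(np.array(s['tool_rot']).T@s['ft_force']).round(1),'RT',(RT.T@s['ft_force']).round(1),s['joint_efforts'].round(2));plan(s['position'],tool(60,spin=0))
for n in('side','top'):grab(n);planes(n)
E
```

```text
21.52 [ 0.6693 -0.045   0.0977] q [-15.  28.  90.   4.  33.  91.] F [-8.3  7.8  1.7] grip 0.0085 40.46125777065754
F tool [-8.3 -4.9 -6.3] RT [-7.5 -6.  -6.3] [ -4.45 -45.09 -23.75  -0.41  -3.65   0.61]
shift [0.0, 0.0, 0.0] turn [-0.002, 0.001, -0.18] rows>= 2
side plane n [-0.499 -0.001  0.867] 3668 mean [ 10.  29. 137.] min [-64. -48.  93.] max [ 64.  97. 168.] tilt 29.9
side plane n [ 0.863 -0.075  0.499] 2147 mean [ 81.  23. 126.] min [ 53. -47.  81.] max [109.  89. 168.] tilt 60.1
top plane n [-0.503 -0.001  0.864] 3652 mean [ 17.  24. 139.] min [-60. -50.  95.] max [ 64.  94. 168.] tilt 30.2
top plane n [ 0.861 -0.079  0.503] 1025 mean [ 80.  18. 129.] min [ 53. -50.  84.] max [107.  85. 170.] tilt 59.8
```

Call:
step_arm:
  targets:
    - [[0,0,0],[0,0,0]]
    - [[0,0,0],[0,0,0]]
    - [[0,0,0],[0,0,0]]
    - [[0,0,0],[0,0,0]]
    - [[0,0,-0.06],[0,0,0]]
    - [[0,0,-0.15],[0,0,0]]
    - [[0,0,-0.28],[0,0,0]]
    - [[0,0,-0.4],[0,0,0]]
    - [[0,0,-0.4],[0,0,0]]
  jaw: 40

```text
time_s: 22.37
position: [0.6115, -0.0352, 0.2086]
tool_rot: [[0.81, -0.306, 0.501], [-0.299, -0.949, -0.097], [0.505, -0.071, -0.86]]
ft_force: [0.8, -0.0, 0.6]
grip_width: 0.0399
gripper_force: 0.0
```

Call:
step_arm:
  targets:
    - [[-0.1,0,-0.05],[0,0,0]]
    - [[-0.2,0,-0.1],[0,0,0]]
    - [[-0.32,0,-0.1],[0,0,0]]
    - [[-0.42,0,-0.1],[0,0,0]]
    - [[-0.42,0,-0.1],[0,0,0]]
    - [[-0.42,0,-0.1],[0,0,0]]

```text
time_s: 22.87
position: [0.4933, 0.0057, 0.1648]
tool_rot: [[0.815, -0.307, 0.492], [-0.3, -0.949, -0.094], [0.496, -0.071, -0.866]]
ft_force: [0.7, -0.3, 1.0]
grip_width: 0.04
gripper_force: 0.0
```

```bash
python3 - <<'E'
from h import *
st();d=key('side');save(d,'s7',(160,60,460,285),2.6);key('top')
E
```

```text
22.87 [0.4933 0.0057 0.1648] q [-14.   6. 109.   3.  34.  93.] F [ 0.7 -0.3  1. ] grip 0.04 0.0
side plane n [-0.496  0.     0.868] 4052 mean [  5.  28. 133.] min [-70. -47.  89.] max [ 64.  97. 166.] tilt 29.8
side plane n [ 0.863 -0.074  0.5  ] 2050 mean [ 81.  22. 125.] min [ 52. -48.  80.] max [109.  88. 168.] tilt 60.0
key side 350 z [-13.4  -5.9  11.4] rect c [ 3.  -2.8] [56.6 10.6] corners [[-26.0, -2.0], [-24.0, -12.0], [32.0, -4.0], [30.0, 7.0]] line deg 8.7 median [  3.8  -3.  -10.8] 162
top plane n [-0.506  0.006  0.863] 4529 mean [  4.  22. 132.] min [-70. -50.  87.] max [ 64.  94. 167.] tilt 30.4
top plane n [ 0.86  -0.076  0.504] 1008 mean [ 80.  16. 128.] min [ 53. -50.  84.] max [106.  86. 168.] tilt 59.7
key top 247 z [-13.5  -9.4  10.3] rect c [ 4.4 -0. ] [55.3  9.6] corners [[-24.0, 1.0], [-22.0, -9.0], [32.0, -1.0], [31.0, 9.0]] line deg 8.2 median [  4.4  -0.2 -10.4] 174
```

View pics/s7.png

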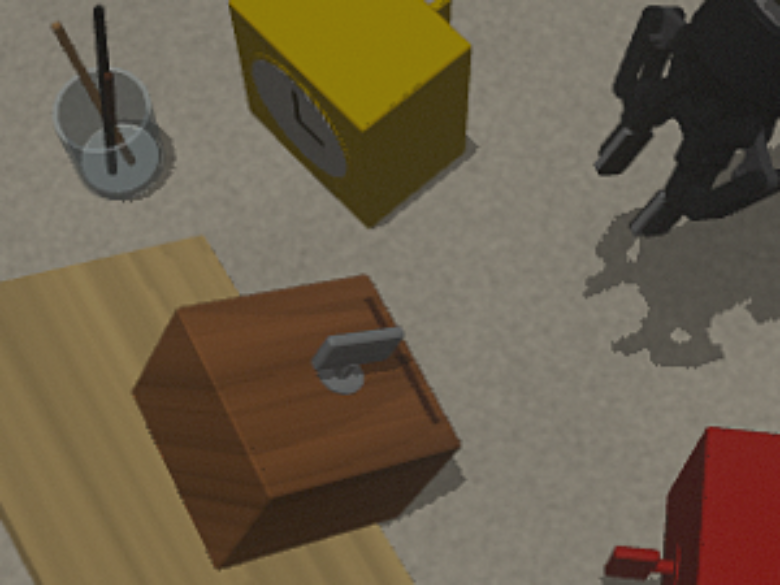

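The key stands at 8.4° plus the half turn. With the timer turned 4.3°, that is about 184° wound (3.2 rad), at the stop. The view shows the timer lying on the slope with the key at (355,350), nothing touching it, and the jar undisturbed at (110,130).

```bash
python3 -c "
from h import *
print(close_job())"
```

```text
the job is handed in; nothing more can be done
None
```

The job is handed in: the timer lies dial-down on the slope, about 4° off square (limit 14°), with its key measured at about 3.2 rad, at its stop. The gripper is clear and I touched nothing else; the judge's verdict isn't shown.

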